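Load a dead-weight pressure tester and float the stack with the air trigger

ROBOT

A 6-joint arm with a two-finger parallel gripper is mounted at the origin on the work surface. World frame = base frame: x ahead of the robot, y to its left, z up, the work surface at z = 0. Lengths are in mm, angles in rad, forces in N, time in s.
With the tool pointing down it reaches from about 275 to 1000 mm from the base axis. Payload 8.4 kg.
Tool frame: the origin (TCP) lies on the centre line of the jaws, within the pads' length; the fingertips stand 17 mm ahead of it and the grasp point (between the pads) lies 2 mm behind it (r.tcp_to_tips is the z of the fingertips in the tool frame, in mm); z points along the fingers, y is the direction in which the jaws open and shut (so a half turn about z gives the same grasp; the last joint's range is limited). The gripper opens to 85 mm and grips with 20 to 120 N. Pads are 22 mm wide; open, the fingers measure 114 mm over their backs; the gripper's body (76 mm by 85 mm) begins 54 mm behind the grasp point. The pads swing forward as they close: fully open they stand 13 mm farther back than shut.
Start: joints at [1.236, 0.353, 1.633, -0, 1.155, -0.002], TCP at [204.18, 590.71, 248.281] pointing down, gripper open.
Joint ranges: [-2.63, 2.63], [-0.92, 2.1], [0.06, 2.66], [-1.3, 4.44], [0, 2.69], [-3.02, 3.02]. Speed limits (rad/s): [2.22, 2.22, 2.79, 3.14, 3.14, 3.14].

INTERFACE

Orientations are given as [roll, pitch, yaw] about the fixed x, y, z axes, in that order (R = Rz(yaw) Ry(pitch) Rx(roll)).
In Python, from rig import r, cams, job gives the robot as it stands.
- The arm moves only by the tool drive_tool, never from a script. Its argument "deltas" is a list of rows, each a list of 4 numbers: the shift along the tool's x, y, z in cm, then the turn about the tool's z in rad. In form: [[x, y, z, roll], ...]. A call has 1 to 12 rows; each row shifts and turns the commanded pose from where the row before left it, along the tool's axes as they then stand; what a row does not reach is not made up. A row lasts 1/12 s, in which the tool goes at most 41.7 mm and 7.16 degrees, less where a joint would pass 70% of its speed; a pose out of reach is approached as far as the arm can. A call with a gripper value outside its range is refused whole. "jaw" is the closure, from 0 (fully open) to 1 (shut), set as the call begins (left out, the last holds). The fingers move at their own pace and stop on an object; "force" is the grip in N (left out, the last holds). Time passes only in rows, so rows that do not move let the fingers close. It gives the time, the measured TCP pose, the force and the opening at its end, in the units of the state.
- r.sense(): the state, without advancing time (a new reading comes with each control period).
- cams.grab_frame(name): name is "scene" or "top"; returns (picture, depth): 400x640x3 uint8, red, green, blue; 400x640 float32, mm along the optical axis (not along the pixel's ray), 0 where there is no reading.
- cams.camera_params(name): a dict with "fx", "fy", "cx", "cy" (pixels), "R" (3x3) and "t" (3): a world point X has camera coordinates R X + t. Camera axes: x right, y down, z forward; pixel columns grow to the right and rows downward; lengths in mm; the calibration is good to about 2 mm. A picture is of the moment at which its call begins. camera_params takes no time and is no camera call.
- job.sign_off(): hands the job in, once; it reports no verdict.
The state is a dict: "clock": time; "qpos": joint angles; "qvel": joint speeds; "joint_efforts": joint torques, N m; "eef_pos": TCP position; "tcp_rot": TCP orientation; "contact_force": force on the tool from outside, world axes, zero at the start; "wrist_torque": the same for the moment, N m; "opening": opening from 0.0 (shut) to 1.0 (fully open).
Only numpy, scipy, OpenCV 4.12 (cv2) and the standard library are available. Lean on these libraries where they do the work, as an engineer would, in place of code of your own. Each camera call takes 0.05 s, during which the arm holds its last target. There are 200 camera calls.

TASK

Load the dead-weight tester: lower the large brass ring weight and then the small one down the carrier's post, without dropping them, until each lies flat and fully home. Only when both are on, squeeze the trigger of the clamped pistol-grip air valve all the way in to float the stack, hold it for about a second and let it go completely, then do that a second time, and finish with the trigger released and the stack settled. Leave the other things on the bench where they are.

Things in the scene. Friction and masses are not known exactly. Their poses are not given: they have to be found in the camera images.
- tester: dead-weight tester, fixed, left or right, yaw within 0.35: grey base 36 mm high, x -75 to 175 mm, y -70 to 70 mm; over the origin a steel column with the weight carrier; at x = 125 mm a round gauge (94 mm across, tilted up, top 140 mm above the bench); a black valve knob at x = 60, y = -110 mm, low. Origin on the bench under the column's axis, z up
- seat (a point): where the weights go: centre of the top face of the carrier's round plate (68 mm across, 8 mm thick) at the foot of its steel post, 105 mm above the bench with the piston down; z up. The plain post is 12 mm in diameter and 50 mm long, its last 7 mm tapering to 5 mm
- post_tip (a point): centre of the top of the carrier's post, 50 mm above the seat
- carrier (a joint): rise of the piston and carrier (m): 0 down on its stop, where it stays until air is let in; the trigger lifts it, 0.03 m per rad (6 mm at full squeeze), and it sinks as the trigger is let go. The gauge needle swings with it
- gun: pistol-grip air valve clamped on its side, fixed, left or right, yaw within 0.35. Barrel level along y at x = 85 mm in two clamp blocks (x from 60 mm, 101 mm high). The black grip runs level in -x to x = -55 mm, filling y -16 to 12, z 57 to 83 mm, open above and below. Trigger on its +y side. 8 mm tubes go down to the bench at x = -92 and at x = 85, y = 110. Origin on the bench below mid-grip
- grip_back (a point): middle of the grip's back (-y) face at the squeeze point (gun x = 0), 70 mm above the bench: one finger bears here. Nothing stands within 65 mm of it on that side
- trigger_pad (a point): middle of the trigger lever's outer (+y) face at the squeeze point (gun x = 0), 70 mm up: the other finger presses here, towards grip_back; let go it is 48 mm from grip_back, squeezed 36 mm. Steel lever 100 mm long, 18 mm high, 7 mm thick, pivoted at gun x = 62, y = 16 mm; let go, its free end leans out by 0.2 rad
- trigger (a joint): trigger angle (rad): 0 let go, 0.2 squeezed to its stop. A spring returns it; with the weights on the carrier about 7 N at the pad starts it and 11 N holds it in, a little more when moved fast; 30 N of grip is ample
- weight_large: large brass ring weight, lying flat: 64 mm outer diameter, 20 mm high, bore 15.6 mm, 0.5 kg. Origin at the centre of its underside, z along its axis. It goes on first, on the carrier's plate
- weight_small: small brass ring weight, lying flat: 50 mm outer diameter, 18 mm high, bore 15.6 mm, 0.26 kg. Origin at the centre of its underside, z along its axis. It goes on top of the large one, its underside 20 mm above the seat
- spindle: bystander: dark steel valve spindle standing on its 50 mm flange, 63 mm high; origin at the centre of its underside. It, the bearing, union, jar and the two weights stand in any arrangement on six places in two rows of three ahead of the robot, 110 to 125 mm apart
- bearing: bystander: steel ball bearing lying flat, 52 mm outer diameter, 15 mm high; origin at the centre of its underside
- union: bystander: brass hexagon union standing up, 42 mm over its corners, 34 mm high; origin at the centre of its underside
- jar: bystander: small round jar with a flat white lid, 48 mm diameter, 45 mm high; origin at the centre of its underside
- bush: bystander: plain steel bush (sleeve) standing between the two rows, 24 mm diameter, 28 mm high; origin at the centre of its underside
- oiler: bystander: small grey plastic bottle standing beside the gun's grip on its -y side, 38 mm diameter, 75 mm high; origin at the centre of its underside
- spanner: bystander: steel open-ended spanner 170 mm long, lying flat before the tester, along its own x; origin at the middle of its underside
- screwdriver: bystander: screwdriver 190 mm long with a black handle, lying flat across the far edge of the work, along its own x; origin at the middle of its underside
There are look-alikes about, which are no part of the job. What is shaped like the weight_small but purple or turquoise is not meant.

How it is judged (in metres and radians):
On the way, in this order (a step that is already met when the one before it is completed fails the run):
1. both weights lie home on the carrier, the large one below, let go, and the trigger is not squeezed (horizontal distance between each of weight_large, weight_small and seat below 0.004 m and z of weight_large in the frame of seat between -0.003 and 0.003 m and angle between each of weight_large, weight_small's own z axis and vertical below 0.06 rad and z of weight_small in the frame of seat between 0.017 and 0.023 m and contact force between the fingers and weight_large below 0.3 N and contact force between the fingers and weight_small below 0.3 N and value of joint trigger below 0.03 rad), for 0.3 s.
2. the trigger is squeezed at least nine tenths of its way and held, the stack floating (value of joint trigger above 0.18 rad and horizontal distance between each of weight_large, weight_small and seat below 0.004 m and z of weight_large in the frame of seat between -0.003 and 0.003 m and angle between each of weight_large, weight_small's own z axis and vertical below 0.06 rad and z of weight_small in the frame of seat between 0.017 and 0.023 m), for 0.7 s.
3. the trigger is let go and the stack has settled (value of joint trigger below 0.03 rad and horizontal distance between each of weight_large, weight_small and seat below 0.004 m and z of weight_large in the frame of seat between -0.003 and 0.003 m and angle between each of weight_large, weight_small's own z axis and vertical below 0.06 rad and z of weight_small in the frame of seat between 0.017 and 0.023 m), for 0.2 s.
4. the trigger is squeezed and held a second time (all of step 2), for 0.7 s.
At the end, for the whole second after the job is handed in: The large weight lies on the carrier's plate and the small one on it, each centred on the post within 4 mm, within 3 mm of its seated height and level within 0.06 rad, both let go and at rest; the trigger is back within 0.03 rad of its rest and the piston is down (all of step 3 and contact force between the fingers and weight_large below 0.3 N and contact force between the fingers and weight_small below 0.3 N and value of joint carrier below 0.0015 m and linear speed of each of weight_large, weight_small below 0.02 m/s); the robot touches nothing.
It fails at once if the trigger is squeezed while a weight is missing from the carrier (value of joint trigger above 0.08 rad and (not (horizontal distance between weight_large and seat below 0.006 m and z of weight_large in the frame of seat below 0.045 m) or not (horizontal distance between weight_small and seat below 0.006 m and z of weight_small in the frame of seat below 0.045 m))).
It fails at once if a weight is dropped down the post instead of being lowered (faster than 0.4 m/s) (((horizontal distance between weight_large and seat below 0.006 m and z of weight_large in the frame of seat below 0.045 m) and linear speed of weight_large above 0.4 m/s) or ((horizontal distance between weight_small and seat below 0.006 m and z of weight_small in the frame of seat below 0.045 m) and linear speed of weight_small above 0.4 m/s)).
It fails at once if a bystander is pushed more than 20 mm or knocked over (distance of any of spindle, bearing, union, jar, bush, oiler, spanner, screwdriver from where it was at the start of the episode above 0.02 m or angle between any of spindle, bearing, union, jar, bush, oiler's own z axis and vertical above 0.4 rad).
It also fails if it takes over 72 s, if anything falls off the work surface, if the arm or the gripper's body presses on something with over 40 N, if the wrist force passes 120 N, or if a joint passes its speed limit or range.

## Working session

There is one attempt and no reset: what is moved stays moved. The work goes in short steps, Python scripts to look and compute and a tool call to move; the robot and the scene stay as the last step left them, time stands still between calls to the robot, and variables do not carry over. Pictures are saved under pics/ and viewed, about 8 in all and at most 12, crops included, and the job is handed in when it is done.

Besides the shell and the picture viewer there is one more tool, called after "Call:" as name(argument=value, ...), one argument or row to a line, values as JSON. drive_tool: Moves the arm, as the interface text tells. Its arguments: {"type":"object","properties":{"deltas":{"type":"array"},"jaw":{"type":"number"},"force":{"type":"number"}},"required":["deltas"]}

```bash
ls; mkdir -p pics
cat > h.py <<'E'
from rig import r,cams,job
import numpy as np,cv2
def grab(n,save=None):
    im,d=cams.grab_frame(n)
    if save: cv2.imwrite('pics/'+save,im[:,:,::-1])
    return im,d
def ray(n,u,v):
    p=cams.camera_params(n);R=np.array(p['R']);t=np.array(p['t'])
    return -R.T@t, R.T@np.array([(u-p['cx'])/p['fx'],(v-p['cy'])/p['fy'],1])
def onz(n,u,v,z):
    c,d=ray(n,u,v); return c+d*(z-c[2])/d[2]
def proj(n,X):
    p=cams.camera_params(n);x=np.array(p['R'])@np.array(X,float)+np.array(p['t'])
    return p['fx']*x[0]/x[2]+p['cx'],p['fy']*x[1]/x[2]+p['cy']
def cloud(n,d):
    p=cams.camera_params(n);v,u=np.mgrid[:d.shape[0],:d.shape[1]]
    X=np.stack([(u-p['cx'])/p['fx']*d,(v-p['cy'])/p['fy']*d,d],-1)-np.array(p['t'])
    return X@np.array(p['R'])
E
python3 - <<'E'
from h import *
for n in('top','scene'):
    im,d=grab(n,n+'0.png'); np.savez(n+'0.npz',im=im,d=d)
    p=cams.camera_params(n); print(n,p['fx'],p['cx'],p['cy'],ray(n,p['cx'],p['cy']),(d>0).mean())
print(r.sense())
E
```

```text
pics
top 470.44676870804176 318.5116331163619 191.12803890061505 (array([ 374.14020176,  -15.18679933, 1239.44582724]), array([ 0.16310657, -0.02481532, -0.98629633])) 0.9958828125
scene 489.85533823656766 318.4918951569294 201.31795509308793 (array([1415.52932945,  234.43720106, 1207.19977059]), array([-0.60772688, -0.19324049, -0.77027667])) 0.99602734375
{'clock': 0.1, 'qpos': array([ 1.23560461e+00,  3.53589303e-01,  1.63406858e+00, -1.67235266e-05,
        1.15522430e+00, -2.40493151e-03]), 'qvel': array([ 1.35179483e-04,  5.30592779e-05,  3.58433355e-04,  2.31929302e-04,
       -1.19307641e-03,  1.37785249e-04]), 'joint_efforts': array([-7.26686230e-04, -6.06356978e+01, -3.42820323e+01, -1.04610735e-04,
        3.83472550e-03,  9.84856229e-06]), 'eef_pos': array([204.04339789, 590.31071858, 247.62647628]), 'tcp_rot': array([-3.14030310e+00,  1.21901357e-05,  2.80881264e+00]), 'contact_force': array([ 0.23973805, -0.07962238,  0.68552942]), 'wrist_torque': array([-0.03998689,  0.02161255,  0.00279966]), 'opening': 1.0013523069685832}
```

View pics/top0.png

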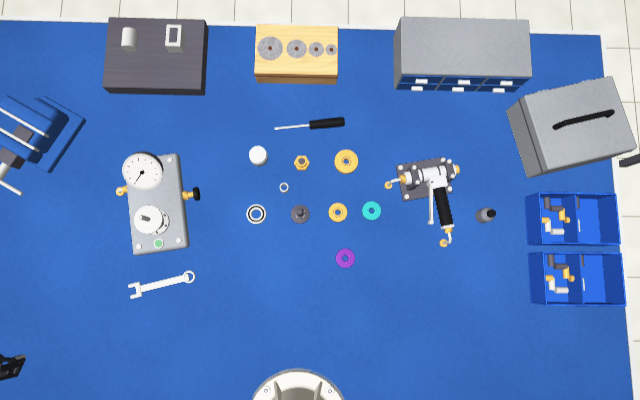

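View pics/scene0.png

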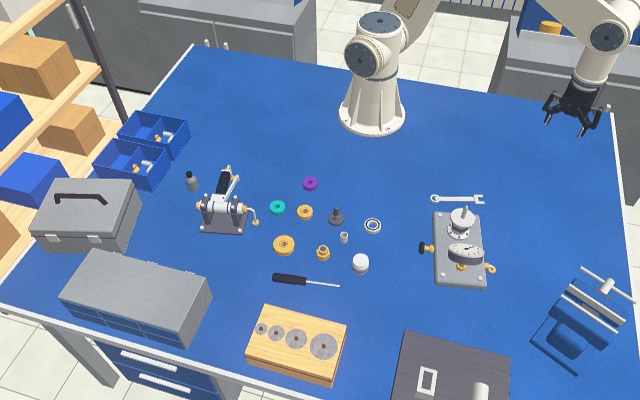

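Top view: the large brass ring is at (346,161) and the small one at (338,212). The look-alikes are turquoise (371,210) and purple (345,258). The other brass part is the union at (302,162), a hexagon, and grey discs sit on the wooden block at (270–330,48). By the description I choose (346,161) for large and (338,212) for small. The tester is on the left (post about 149,219) and the gun on the right (grip about 443,208).

Run:
```python
from h import *
T=np.load('top0.npz');S=np.load('scene0.npz')
for n,D,seeds in(('top',T,((346,161,20,64),(338,212,18,50))),('scene',S,((284,245,20,64),(305,212,18,50)))):
    im,d=D['im'],D['d']; hsv=cv2.cvtColor(im,cv2.COLOR_RGB2HSV)
    m=((hsv[...,0]>10)&(hsv[...,0]<32)&(hsv[...,1]>90)).astype(np.uint8)
    P=cloud(n,d)
    for u,v,h,dia in seeds:
        w=np.zeros_like(m);w[v-18:v+18,u-18:u+18]=m[v-18:v+18,u-18:u+18]
        # top-face points by depth cloud
        vv,uu=np.nonzero(w); Z=P[vv,uu]; k=abs(Z[:,2]-h)<5
        q=Z[k]; c,rad=cv2.minEnclosingCircle(q[:,:2].astype(np.float32))
        print(n,dia,'cloud centre',c,'dia',2*rad,'z med',np.median(q[:,2]),len(vv),k.sum(),'mask-mean ray',onz(n,uu.mean(),vv.mean(),h))
    # post region
# tester: plate/post from cloud
for n,D in(('top',T),('scene',S)):
    P=cloud(n,D['d']).reshape(-1,3)
    a=P[(P[:,1]>250)&(P[:,1]<560)&(P[:,0]>200)&(P[:,0]<700)]
    t=a[a[:,2]>145];print(n,'z>145',len(t),t.mean(0) if len(t) else 0)
    t=a[(a[:,2]>95)&(a[:,2]<112)];print('plate band',len(t),np.median(t,0))
    b=a[(a[:,2]>30)&(a[:,2]<42)]
    print('base rect',cv2.minAreaRect(b[:,:2].astype(np.float32)),len(b),np.median(b[:,2]))
t=T['im'];s=S['im']
A=lambda im,u,v,w=36,h=30:cv2.resize(im[v-h:v+h,u-w:u+w],None,fx=5.5,fy=5,interpolation=cv2.INTER_CUBIC)
M=np.vstack([np.hstack([A(t,345,187),A(t,433,200)]),np.hstack([A(t,150,205),A(s,455,230)])])
cv2.imwrite('pics/c1.png',M[:,:,::-1])
```

```text
top 64 cloud centre (657.8861083984375, -118.32572174072266) dia 63.22756576538086 z med 19.87704336569757 412 383 mask-mean ray [ 657.67245864 -117.749991     20.        ]
top 50 cloud centre (521.7722778320312, -96.33451843261719) dia 48.68089294433594 z med 17.787121726708147 246 231 mask-mean ray [521.65147735 -96.13606279  18.        ]
scene 64 cloud centre (663.6868896484375, -115.91404724121094) dia 66.78277587890625 z med 19.700654998390142 342 285 mask-mean ray [ 667.01729105 -114.40926408   20.        ]
scene 50 cloud centre (526.1507568359375, -95.00849151611328) dia 52.00859069824219 z med 17.62475151441869 180 140 mask-mean ray [530.18090624 -93.20149609  18.        ]
top z>145 68 [298.9737799  484.90616781 249.96747033]
plate band 1033 [507.72938974 367.70967656 104.49925437]
base rect ((536.8980712890625, 356.0047912597656), (247.94834899902344, 187.91082763671875), 14.221552848815918) 3319 35.60185210317667
scene z>145 2632 [237.67107315 513.16020214 564.57698227]
plate band 515 [506.18939397 366.64850148 104.72416359]
base rect ((543.5198364257812, 360.3485107421875), (250.35128784179688, 190.11361694335938), 9.078325271606445) 2213 35.61800780421656
```

View pics/c1.png

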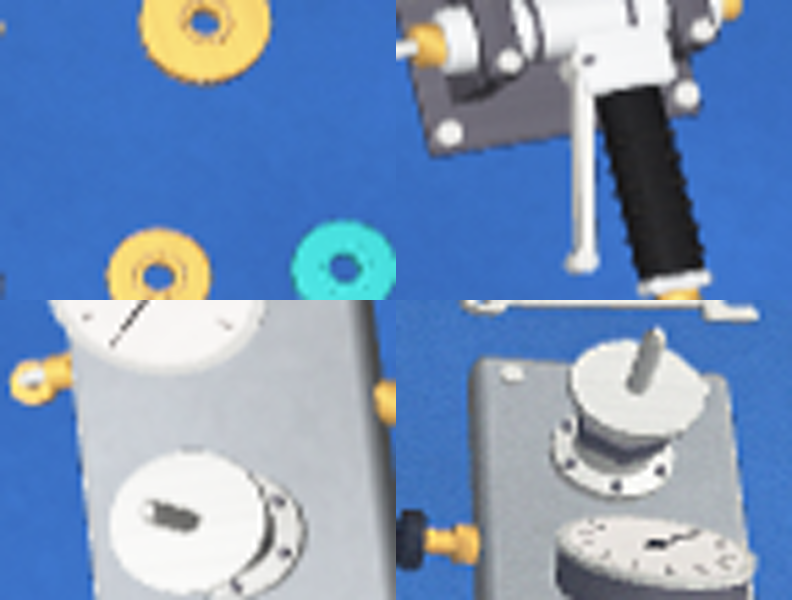

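Crops: both brass rings confirmed as plain rings with bores. The post leans out of the plate at top-view px ≈(142,217). The gun's lever lies left (+y) of the black grip, and the oiler is to its right. Next I measure the seat/post and the gun axes.

Run:
```python
from h import *
T=np.load('top0.npz');S=np.load('scene0.npz')
for n,D in(('top',T),('scene',S)):
    P=cloud(n,D['d']).reshape(-1,3)
    a=P[(abs(P[:,2]-104.7)<2.5)&(np.hypot(P[:,0]-465,P[:,1]-352)<60)]
    c,rad=cv2.minEnclosingCircle(a[:,:2].astype(np.float32)); print(n,'plate',c,2*rad,a.mean(0),len(a))
    k=P[(P[:,2]>120)&(P[:,2]<165)&(np.hypot(P[:,0]-c[0],P[:,1]-c[1])<40)]
    print(' post pts',len(k),k.mean(0) if len(k) else '', k[:,2].max() if len(k) else '')
    g=P[(P[:,2]>115)&(P[:,2]<145)&(P[:,1]>300)&(P[:,1]<440)&(P[:,0]>530)&(P[:,0]<660)];print(' gauge',g.mean(0),len(g))
c1,d1=ray('top',142.2,216.6);c2,d2=ray('scene',466.1,206.6)
A=np.stack([d1,-d2],1);s=np.linalg.lstsq(A,c2-c1,rcond=None)[0];print('tip',c1+d1*s[0],c2+d2*s[1],onz('top',142.2,216.6,155),onz('scene',466.1,206.6,155))
# gun
for n,D in(('top',T),('scene',S)):
    P=cloud(n,D['d']);im=D['im'].astype(int)
    reg=(P[...,0]>380)&(P[...,0]<640)&(P[...,1]>-460)&(P[...,1]<-230)
    blk=reg&(im.max(2)<70)&(P[...,2]>76)&(P[...,2]<90)
    q=P[blk][:,:2].astype(np.float32)
    if len(q)>20: print(n,'grip rect',cv2.minAreaRect(q),len(q),np.median(P[blk][:,2]),cv2.fitLine(q,cv2.DIST_HUBER,0,.01,.01).ravel())
    lev=reg&(im.min(2)>130)&(P[...,2]>72)&(P[...,2]<86)&(P[...,0]<555)
    q=P[lev]; print(n,'lever',len(q)); 
    if len(q)>10:
        print(cv2.minAreaRect(q[:,:2].astype(np.float32)),np.median(q,0),cv2.fitLine(q[:,:2].astype(np.float32),cv2.DIST_HUBER,0,.01,.01).ravel())
        print(q[::max(1,len(q)//12)].round(0).tolist())
    b=P[(reg&(P[...,2]>98)&(P[...,2]<106))];print('clamp tops',len(b),b.mean(0) if len(b) else '')
```

```text
top plate (487.1141052246094, 365.18701171875) 68.14801788330078 [486.07526913 363.57236507 104.70379829] 445
 post pts 41 [486.22077415 362.72022914 143.21317127] 157.89413800246464
 gauge [620.89327956 386.03833847 125.20051407] 589
scene plate (491.43585205078125, 365.71954345703125) 70.69186401367188 [492.69080618 366.03918891 104.63348516] 219
 post pts 42 [493.11539852 365.47845235 139.21278789] 158.17634212507664
 gauge [632.44110025 388.64027456 125.66175529] 404
tip [488.55775255 363.15457686 149.61755595] [487.79642596 366.52404341 150.7073602 ] [487.99266713 361.28602441 155.        ] [491.56590234 365.98736068 155.        ]
top grip rect ((538.6785888671875, -339.79193115234375), (109.99473571777344, 94.24102783203125), 11.746500968933105) 397 82.4778832644673 [ 9.7845238e-01  2.0647267e-01  5.3400604e+02 -3.5608862e+02]
top lever 137
((497.16534423828125, -344.3174743652344), (111.56603240966797, 45.422035217285156), 39.2675666809082) [ 497.71074974 -328.70279014   79.13373927] [   0.82519245    0.5648517   495.1059     -347.57303   ]
[[552.0, -324.0, 82.0], [546.0, -330
[... 408 characters left out ...]
333007812), 10.801380157470703) 74 81.47218574921342 [ 9.8378634e-01  1.7934448e-01  5.3357996e+02 -3.6102673e+02]
scene lever 68
((501.3796081542969, -342.7890625), (106.52217102050781, 42.72136306762695), 40.58527374267578) [ 508.66256873 -326.78800692   78.6538075 ] [   0.835295    0.549802  505.96823  -341.2479  ]
[[457.0, -373.0, 74.0], [482.0, -370.0, 82.0], [490.0, -381.0, 82.0], [483.0, -356.0, 82.0], [483.0, -354.0, 74.0], [497.0, -327.0, 77.0], [498.0, -320.0, 76.0], [514.0, -326.0, 82.0], [521.0, -327.0, 80.0], [518.0, -326.0, 72.0], [532.0, -326.0, 79.0], [542.0, -328.0, 80.0], [542.0, -326.0, 75.0], [552.0, -328.0, 76.0]]
clamp tops 24 [ 612.4715477  -317.66561803   99.87639703]
```

```bash
cat >> h.py <<'E'
from scipy.spatial.transform import Rotation as Ro
def go(x,y,z,yaw=None):
    s=r.sense(); e=s['tcp_rot']; R=Ro.from_euler('xyz',e).as_matrix()
    d=R.T@(np.array([x,y,z])-s['eef_pos'])/10
    print('t',round(s['clock'],2),'delta cm',d.round(2),'rows>=',np.linalg.norm(d)/4.17, 'turn',None if yaw is None else round(-((yaw-e[2]+np.pi/2)%np.pi-np.pi/2),3),'rot',e.round(3))
E
python3 -c "
from h import *
print(r.tcp_to_tips);go(659,-117.5,120,3.31)"
```

```text
17.0
t 0.1 delta cm [-66.12 -52.02  12.83] rows>= 20.408646604764854 turn -0.501 rot [-3.14   0.     2.809]
```

Call:
drive_tool(
  deltas=[
    [0,0,0,-0.1],
    [0,0,0,-0.1],
    [0,0,0,-0.1],
    [0,0,0,-0.1],
    [0,0,0,-0.1],
  ],
  jaw=0,
)

```text
clock: 0.52
eef_pos: [204.1, 590.4, 247.8]
tcp_rot: [-3.141, -0.0, -2.969]
contact_force: [-0.0, 0.4, 0.3]
opening: 1.001
```

```bash
python3 -c "
from h import *
go(659,-117.5,220,3.31);print(r.sense()['qpos'])"
```

```text
t 0.52 delta cm [-32.69 -77.54   2.83] rows>= 20.190777198579518 turn 0.004 rot [-3.141 -0.    -2.969]
[ 1.23557642e+00  3.53427688e-01  1.63383924e+00 -1.15972965e-06
  1.15521049e+00 -5.07329095e-01]
```

Call:
drive_tool(
  deltas=[
    [-1.3,-3.2,0.1,0],
    [-1.3,-3.2,0.1,0],
    [-1.3,-3.2,0.1,0],
    [-1.3,-3.2,0.1,0],
    [-1.3,-3.2,0.1,0],
    [-1.3,-3.2,0.1,0],
    [-1.3,-3.2,0.1,0],
    [-1.3,-3.2,0.1,0],
    [-1.3,-3.2,0.1,0],
    [-1.3,-3.2,0.1,0],
    [-1.3,-3.2,0.1,0],
    [-1.3,-3.2,0.1,0],
  ],
)

```text
clock: 1.52
eef_pos: [422.3, 236.4, 236.1]
tcp_rot: [-3.142, -0.0, -2.974]
contact_force: [0.4, -0.3, 0.9]
opening: 1.004
```

Call:
drive_tool(
  deltas=[
    [-1.3,-3.2,0.1,0],
    [-1.3,-3.2,0.1,0],
    [-1.3,-3.2,0.1,0],
    [-1.3,-3.2,0.1,0],
    [-1.3,-3.2,0.1,0],
    [-1.3,-3.2,0.1,0],
    [-1.3,-3.2,0.1,0],
    [-1.3,-3.2,0.1,0],
    [-1.3,-3.2,0.1,0],
    [-1.3,-3.2,0.1,0],
    [-1.3,-3.2,0.1,0],
    [-1.3,-3.2,0.1,0],
  ],
)

```text
clock: 2.52
eef_pos: [640.1, -116.3, 223.8]
tcp_rot: [3.141, -0.001, -2.975]
contact_force: [0.1, 0.5, -0.2]
opening: 0.994
```

```bash
python3 -c "
from h import *
go(659,-117.5,80,3.31);print(r.sense()['qpos'])"
```

```text
t 2.52 delta cm [-1.86 -0.44 14.38] rows>= 3.478530880673343 turn -0.001 rot [ 3.141e+00 -1.000e-03 -2.975e+00]
[-1.82066852e-01  4.14961730e-01  1.59798655e+00  5.23911415e-05
  1.12933097e+00 -1.91989902e+00]
```

Call:
drive_tool(
  deltas=[
    [-0.3,-0.1,2.4,0],
    [-0.3,-0.1,2.4,0],
    [-0.3,-0.1,2.4,0],
    [-0.3,-0.1,2.4,0],
    [-0.3,0,2.4,0],
    [-0.3,0,2.4,0],
    [0,0,2.0,0],
    [0,0,1.8,0],
    [0,0,1.0,0],
    [0,0,0.8,0],
    [0,0,0,0],
    [0,0,0,0],
  ],
)

```text
clock: 3.52
eef_pos: [658.2, -115.6, 24.5]
tcp_rot: [-3.142, 0.0, -2.974]
contact_force: [0.4, -0.1, 0.4]
opening: 1.002
```

```bash
python3 -c "
from h import *
go(659,-117.5,19,3.31)"
```

```text
t 3.52 delta cm [-0.05 -0.2   0.55] rows>= 0.14117262777153258 turn -0.001 rot [-3.142  0.    -2.974]
```

Call:
drive_tool(
  deltas=[
    [0,-0.2,0.4,0],
    [0,0,0.2,0],
    [0,0,0,0],
  ],
)

```text
clock: 3.77
eef_pos: [658.6, -117.8, 18.6]
tcp_rot: [-3.141, 0.001, -2.975]
contact_force: [-0.1, -0.7, 0.2]
opening: 1.001
```

Call:
drive_tool(
  deltas=[
    [0,0,0,0],
    [0,0,0,0],
    [0,0,0,0],
    [0,0,0,0],
    [0,0,0,0],
    [0,0,0,0],
    [0,0,0,0],
    [0,0,0,0],
  ],
  jaw=1,
  force=60,
)

```text
clock: 4.43
eef_pos: [658.7, -117.7, 19.6]
tcp_rot: [-3.141, 0.001, -2.974]
contact_force: [-2.3, -1.1, 9.2]
opening: 0.721
```

Call:
drive_tool(
  deltas=[
    [0,0,-0.5,0],
    [0,0,-1,0],
    [0,0,-2,0],
    [0,0,-3,0],
    [0,0,-3,0],
    [0,0,-3,0],
    [0,0,-3,0],
    [0,0,-3,0],
    [0,0,0,0],
  ],
)

```text
clock: 5.18
eef_pos: [661.4, -118.1, 210.5]
tcp_rot: [-3.138, 0.009, -2.974]
contact_force: [2.0, 0.3, -3.5]
opening: 0.72
```

Run:
```python
from h import *
go(489,365,200,3.31)
im,d=grab('scene')
u,v=map(int,proj('scene',r.sense()['eef_pos']));print(u,v)
cv2.imwrite('pics/g1.png',cv2.resize(im[v-50:v+60,u-70:u+70],None,fx=4,fy=4)[:,:,::-1])
```

```text
t 5.18 delta cm [ 8.97 50.5   0.8 ] rows>= 12.30233702218879 turn -0.001 rot [-3.138  0.009 -2.974]
278 202
```

View pics/g1.png

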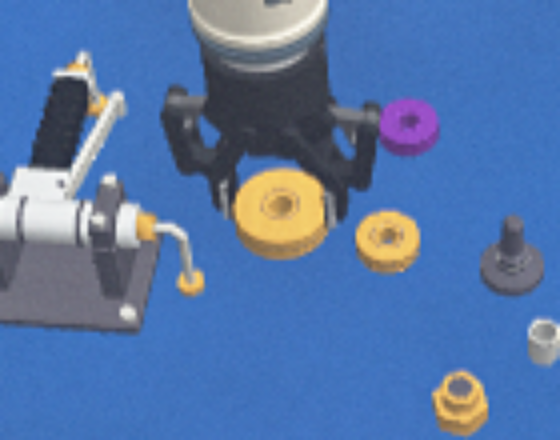

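Held ring: the large brass ring sits between the fingertips, level, its bore at about (282,205) in the crop. I now measure its centre against the TCP.

```bash
cat >> h.py <<'E'
def held(dia,zr):
    e=r.sense()['eef_pos']; e=np.array(e); out=[]
    for n in('scene','top'):
        im,d=grab(n); P=cloud(n,d); hsv=cv2.cvtColor(im,cv2.COLOR_RGB2HSV)
        m=(hsv[...,0]>10)&(hsv[...,0]<32)&(hsv[...,1]>90)&(np.linalg.norm(P[...,:2]-e[:2],axis=-1)<60)&(P[...,2]>e[2]-30)
        q=P[m]
        if len(q)<20: print(n,len(q));continue
        zt=np.percentile(q[:,2],90); k=q[abs(q[:,2]-zt)<4]; c,rad=cv2.minEnclosingCircle(k[:,:2].astype(np.float32))
        vv,uu=np.nonzero(m&(abs(P[...,2]-zt)<4)); el=cv2.fitEllipse(cv2.convexHull(np.stack([uu,vv],1).astype(np.float32)))
        print(n,len(k),'ztop',zt-e[2],'c-tcp',np.array(c)-e[:2],'ell',onz(n,*el[0],zt)[:2]-e[:2],'dia',2*rad)
    return e
E
python3 -c "
from h import *
print(held(64,0))"
```

```text
scene 263 ztop 2.386961537154235 c-tcp [3.92608598 1.9574397 ] ell [7.00851107 2.04947924] dia 65.31492614746094
top 17
[ 660.23437545 -117.86590223  207.14444686]
```

Call:
drive_tool(
  deltas=[
    [0.3,1.5,0,0],
    [0.7,3.5,0,0],
    [0.7,4,0,0],
    [0.7,4,0,0],
    [0.7,4,0,0],
    [0.7,4,0,0],
    [0.7,4,0,0],
    [0.7,4,0,0],
    [0.7,4,0,0],
    [0.7,4,0,0],
    [0.7,3.5,0,0],
    [0.7,3,0,0],
  ],
)

```text
clock: 6.33
eef_pos: [504.3, 300.0, 201.1]
tcp_rot: [-3.141, -0.004, -2.973]
contact_force: [0.2, 0.2, -5.5]
opening: 0.717
```

Call:
drive_tool(
  deltas=[
    [0.7,3,0,0],
    [0.3,2,0,0],
    [0.2,1.5,0,0],
    [0,0,0,0],
    [0,0,0,0],
    [0,0,0,0],
  ],
)

```text
clock: 6.83
eef_pos: [484.1, 359.2, 202.3]
tcp_rot: [-3.14, -0.002, -2.974]
contact_force: [0.1, -0.7, -5.1]
opening: 0.721
```

```bash
python3 -c "
from h import *
go(487.7,364.6,190,3.31)"
```

```text
t 6.83 delta cm [-0.45  0.48  1.22] rows>= 0.3327170195533683 turn -0.001 rot [-3.140e+00 -2.000e-03 -2.974e+00]
```

Call:
drive_tool(
  deltas=[
    [-0.2,0.3,0.4,0],
    [-0.2,0.2,0.5,0],
    [0,0,0.3,0],
    [0,0,0,0],
    [0,0,0,0],
  ],
)

```text
clock: 7.25
eef_pos: [487.5, 365.2, 190.8]
tcp_rot: [-3.141, -0.001, -2.975]
contact_force: [0.1, -0.6, -4.0]
opening: 0.72
```

Run:
```python
from h import *
go(487.7,364.6,180,3.31)
held(64,0)
c=np.array([487.7,364.6])
o=[]
for n in('scene','top'):
    im,d=grab(n); u,v=map(int,proj(n,[487.7,364.6,165])); print(n,u,v)
    o.append(cv2.resize(im[v-32:v+38,u-35:u+35],(400,400),interpolation=cv2.INTER_CUBIC))
cv2.imwrite('pics/p1.png',np.hstack(o)[:,:,::-1])
```

```text
t 7.25 delta cm [-0.01 -0.06  1.08] rows>= 0.25874967972875706 turn -0.002 rot [-3.141e+00 -1.000e-03 -2.975e+00]
scene 243 ztop 2.417577690967761 c-tcp [4.39900957 1.06306431] ell [6.46540282 0.44057446] dia 65.63260650634766Traceback (most recent call last):
  File "<stdin>", line 3, in <module>
  File "h.py", line 32, in held
    vv,uu=np.nonzero(m&(abs(P[...,2]-zt)<4)); el=cv2.fitEllipse(cv2.convexHull(np.stack([uu,vv],1).astype(np.float32)))
                                                 ~~~~~~~~~~~~~~^^^^^^^^^^^^^^^^^^^^^^^^^^^^^^^^^^^^^^^^^^^^^^^^^^^^^^^^
cv2.error: OpenCV(4.12.0) /io/opencv/modules/imgproc/src/shapedescr.cpp:361: error: (-201:Incorrect size of input array) There should be at least 5 points to fit the ellipse in function 'fitEllipseNoDirect'
```

Call:
drive_tool(
  deltas=[
    [0,0,0.5,0],
    [0,0,0.5,0],
    [0,0,0.5,0],
    [0,0,0.5,0],
    [0,0,0.5,0],
    [0,0,0,0],
    [0,0,0,0],
  ],
)

```text
clock: 7.93
eef_pos: [487.3, 365.6, 165.7]
tcp_rot: [-3.141, -0.001, -2.974]
contact_force: [0.5, 0.3, -4.4]
opening: 0.72
```

Run:
```python
from h import *
go(487.7,364.6,130,3.31)
o=[]
for n in('scene','top'):
    im,d=grab(n); u,v=map(int,proj(n,[487.7,364.6,150]))
    o.append(cv2.resize(im[v-32:v+38,u-35:u+35],(400,400),interpolation=cv2.INTER_CUBIC))
cv2.imwrite('pics/p1.png',np.hstack(o)[:,:,::-1])
```

```text
t 7.93 delta cm [-0.02 -0.1   3.57] rows>= 0.857283203814522 turn -0.001 rot [-3.141e+00 -1.000e-03 -2.974e+00]
```

View pics/p1.png

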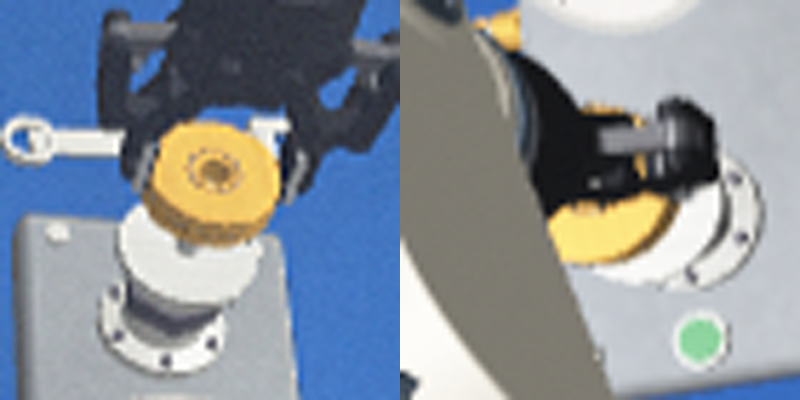

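The ring hangs level with the post foot visible below it (187,245) and no side force, so the post has entered the bore. I lower on down slowly.

Call:
drive_tool(
  deltas=[
    [0,0,0.5,0],
    [0,0,0.5,0],
    [0,0,0.5,0],
    [0,0,0.5,0],
    [0,0,0.5,0],
    [0,0,0.5,0],
    [0,0,0.3,0],
    [0,0,0.2,0],
    [0,0,0,0],
    [0,0,0,0],
  ],
)

```text
clock: 8.87
eef_pos: [487.6, 365.8, 131.2]
tcp_rot: [3.142, -0.0, -2.974]
contact_force: [0.1, 0.3, -5.3]
opening: 0.722
```

Call:
drive_tool(
  deltas=[
    [0,0,0.2,0],
    [0,0,0.2,0],
    [0,0,0.1,0],
    [0,0,0.1,0],
    [0,0,0,0],
  ],
)

```text
clock: 9.28
eef_pos: [487.4, 365.6, 125.0]
tcp_rot: [-3.141, -0.0, -2.974]
contact_force: [-0.7, 0.4, -5.0]
opening: 0.716
```

Call:
drive_tool(
  deltas=[
    [0,0,0.1,0],
    [0,0,0,0],
    [0,0,0,0],
  ],
)

```text
clock: 9.53
eef_pos: [487.6, 365.8, 124.7]
tcp_rot: [3.142, 0.0, -2.974]
contact_force: [-1.7, -1.7, -0.2]
opening: 0.717
```

Weight taken off the tool, so it is home. I release it, partly opening, and rise.

Call:
drive_tool(
  deltas=[
    [0,0,0,0],
    [0,0,0,0],
    [0,0,0,0],
    [0,0,0,0],
    [0,0,0,0],
  ],
  jaw=0,
)

```text
clock: 9.95
eef_pos: [487.8, 365.9, 124.4]
tcp_rot: [3.141, 0.0, -2.974]
contact_force: [-0.1, 0.3, -1.0]
opening: 0.999
```

Call:
drive_tool(
  deltas=[
    [0,0,-0.5,0],
    [0,0,-1,0],
    [0,0,-2,0],
    [0,0,-3,0],
    [0,0,-3,0],
    [0,0,0,0],
    [0,0,0,0],
  ],
  jaw=0,
)

```text
clock: 10.53
eef_pos: [488.7, 366.6, 222.2]
tcp_rot: [3.139, 0.004, -2.974]
contact_force: [0.1, -0.5, -0.6]
opening: 0.997
```

Run:
```python
from h import *
im,d=grab('scene');P=cloud('scene',d)
hsv=cv2.cvtColor(im,cv2.COLOR_RGB2HSV)
m=(hsv[...,0]>10)&(hsv[...,0]<32)&(hsv[...,1]>90)&(np.linalg.norm(P[...,:2]-[490,365],axis=-1)<60)&(abs(P[...,2]-125)<3)
q=P[m];print(len(q),np.median(q[:,2]),cv2.minEnclosingCircle(q[:,:2].astype(np.float32)),q[:,2].min(),q[:,2].max())
A=np.c_[q[:,:2]-q[:,:2].mean(0),np.ones(len(q))];print(np.linalg.lstsq(A,q[:,2],rcond=None)[0])
go(522.5,-96,210,3.31)
```

```text
232 124.5993361824608 ((491.9369812011719, 363.8462829589844), 33.30976867675781) 122.05821579601438 127.92316505027006
[ 1.17278265e-02 -8.12466039e-03  1.24746134e+02]
t 10.58 delta cm [  4.27 -46.12   1.  ] rows>= 11.110672841292043 turn -0.001 rot [ 3.141e+00  2.000e-03 -2.974e+00]
```

Call:
drive_tool(
  deltas=[
    [0.1,-1.5,0,0],
    [0.4,-3.5,0,0],
    [0.4,-4,0,0],
    [0.4,-4,0,0],
    [0.4,-4,0,0],
    [0.4,-4,0,0],
    [0.4,-4,0,0],
    [0.4,-4,0,0],
    [0.4,-4,0,0],
    [0.4,-4,0,0],
    [0.4,-4,0,0],
    [0.4,-3,0,0],
  ],
  jaw=0.3,
)

```text
clock: 11.58
eef_pos: [515.0, -78.9, 218.1]
tcp_rot: [3.142, -0.002, -2.975]
contact_force: [0.2, -0.1, 0.1]
opening: 0.702
```

Call:
drive_tool(
  deltas=[
    [0.1,-1.5,0,0],
    [0,-0.5,0.5,0],
    [0,0,0.5,0],
    [0,0,0,0],
    [0,0,0,0],
  ],
)

```text
clock: 12.0
eef_pos: [517.9, -94.4, 208.3]
tcp_rot: [3.141, -0.002, -2.974]
contact_force: [0.0, 0.2, -0.6]
opening: 0.699
```

```bash
python3 -c "
from h import *
go(522.5,-96.2,60,3.31)"
```

```text
t 12.0 delta cm [-0.45 -0.27 14.83] rows>= 3.557444135161925 turn -0.0 rot [ 3.141e+00 -2.000e-03 -2.974e+00]
```

Call:
drive_tool(
  deltas=[
    [-0.2,-0.2,1.5,0],
    [-0.2,-0.1,2.5,0],
    [0,0,2.5,0],
    [0,0,2.5,0],
    [0,0,2.5,0],
    [0,0,2,0],
    [0,0,1.3,0],
    [0,0,0,0],
    [0,0,0,0],
  ],
)

```text
clock: 12.75
eef_pos: [522.8, -96.7, 61.0]
tcp_rot: [3.141, -0.001, -2.973]
contact_force: [-0.6, 0.7, -0.3]
opening: 0.697
```

```bash
python3 -c "
from h import *
go(522.5,-96.2,19,3.31)"
```

```text
t 12.75 delta cm [0.02 0.05 4.2 ] rows>= 1.0061504365171252 turn 0.0 rot [ 3.141e+00 -1.000e-03 -2.973e+00]
```

Call:
drive_tool(
  deltas=[
    [0,0,1,0],
    [0,0,1,0],
    [0,0,1,0],
    [0,0,0.8,0],
    [0,0,0.4,0],
    [0,0,0,0],
    [0,0,0,0],
  ],
)

```text
clock: 13.33
eef_pos: [523.0, -97.8, 19.0]
tcp_rot: [3.141, -0.001, -2.974]
contact_force: [-0.9, -0.2, -0.4]
opening: 0.7
```

Call:
drive_tool(
  deltas=[
    [0,0,0,0],
    [0,0,0,0],
    [0,0,0,0],
    [0,0,0,0],
    [0,0,0,0],
    [0,0,0,0],
    [0,0,0,0],
  ],
  jaw=1,
  force=50,
)

```text
clock: 13.92
eef_pos: [523.4, -97.9, 20.0]
tcp_rot: [-3.141, 0.0, -2.974]
contact_force: [-1.6, 0.3, 5.7]
opening: 0.562
```

Call:
drive_tool(
  deltas=[
    [0,0,-0.5,0],
    [0,0,-1,0],
    [0,0,-2,0],
    [0,0,-3,0],
    [0,0,-3,0],
    [0,0,-3,0],
    [0,0,-3,0],
    [0,0,-3,0],
    [0,0,-1,0],
    [0,0,0,0],
    [0,0,0,0],
  ],
)

```text
clock: 14.83
eef_pos: [523.0, -97.8, 214.1]
tcp_rot: [-3.141, 0.001, -2.974]
contact_force: [-1.2, -0.1, -3.4]
opening: 0.56
```

```bash
sed -i 's/<20: print/<40: print/' h.py; python3 -c "
from h import *
held(50,0);go(487.6,365.5,210,3.31)"
```

```text
scene 114 ztop 0.1689155549142356 c-tcp [3.88821522 1.51352964] ell [5.65883503 1.90348467] dia 49.4265251159668
top 37
t 14.93 delta cm [-4.31 46.24  0.28] rows>= 11.135938452844309 turn -0.001 rot [ 3.141e+00 -3.000e-03 -2.974e+00]
```

Call:
drive_tool(
  deltas=[
    [-0.1,1.5,0,0],
    [-0.4,3.5,0,0],
    [-0.4,4,0,0],
    [-0.4,4,0,0],
    [-0.4,4,0,0],
    [-0.4,4,0,0],
    [-0.4,4,0,0],
    [-0.4,4,0,0],
    [-0.4,4,0,0],
    [-0.4,4,0,0],
    [-0.4,3.5,0,0],
    [-0.4,2.5,0,0],
  ],
)

```text
clock: 15.93
eef_pos: [494.5, 336.3, 211.9]
tcp_rot: [-3.141, -0.003, -2.973]
contact_force: [0.7, -0.6, -3.1]
opening: 0.563
```

Call:
drive_tool(
  deltas=[
    [-0.2,2,0.3,0],
    [0,1,0.3,0],
    [0,0.4,0.5,0],
    [0,0,0.5,0],
    [0,0,0,0],
    [0,0,0,0],
  ],
)

```text
clock: 16.43
eef_pos: [492.1, 366.0, 197.3]
tcp_rot: [-3.14, -0.002, -2.975]
contact_force: [-0.5, -0.8, -2.3]
opening: 0.564
```

```bash
python3 -c "
from h import *
go(487.6,365.5,185,3.31)"
```

```text
t 16.43 delta cm [0.45 0.03 1.24] rows>= 0.3152994489266431 turn -0.002 rot [-3.140e+00 -2.000e-03 -2.975e+00]
```

Call:
drive_tool(
  deltas=[
    [0.2,0,0.4,0],
    [0.2,0,0.4,0],
    [0,0,0.3,0],
    [0,0,0,0],
    [0,0,0,0],
  ],
)

```text
clock: 16.85
eef_pos: [488.3, 366.6, 187.2]
tcp_rot: [-3.141, -0.0, -2.975]
contact_force: [1.1, -0.1, -2.9]
opening: 0.566
```

```bash
python3 -c "
from h import *
held(50,0);go(487.6,365.5,165,3.31)"
```

```text
scene 143 ztop -0.24833234876703614 c-tcp [2.6431961  0.41440897] ell [4.65856514 1.39097076] dia 50.93416976928711Traceback (most recent call last):
  File "<string>", line 3, in <module>
    held(50,0);go(487.6,365.5,165,3.31)
    ~~~~^^^^^^
  File "h.py", line 32, in held
    vv,uu=np.nonzero(m&(abs(P[...,2]-zt)<4)); el=cv2.fitEllipse(cv2.convexHull(np.stack([uu,vv],1).astype(np.float32)))
                                                 ~~~~~~~~~~~~~~^^^^^^^^^^^^^^^^^^^^^^^^^^^^^^^^^^^^^^^^^^^^^^^^^^^^^^^^
cv2.error: OpenCV(4.12.0) /io/opencv/modules/imgproc/src/shapedescr.cpp:361: error: (-201:Incorrect size of input array) There should be at least 5 points to fit the ellipse in function 'fitEllipseNoDirect'
```

Call:
drive_tool(
  deltas=[
    [0,-0.1,0.5,0],
    [0,0,0.5,0],
    [0,0,0.5,0],
    [0,0,0.5,0],
    [0,0,0,0],
    [0,0,0,0],
  ],
)

```text
clock: 17.45
eef_pos: [488.3, 365.7, 166.7]
tcp_rot: [-3.141, -0.001, -2.974]
contact_force: [0.1, 0.2, -1.3]
opening: 0.561
```

Call:
drive_tool(
  deltas=[
    [0,0,0.5,0],
    [0,0,0.4,0],
    [0,0,0.3,0],
    [0,0,0.2,0],
    [0,0,0,0],
    [0,0,0,0],
  ],
)

```text
clock: 17.95
eef_pos: [488.5, 365.9, 153.1]
tcp_rot: [-3.141, -0.0, -2.974]
contact_force: [0.6, 0.3, -2.2]
opening: 0.57
```

Call:
drive_tool(
  deltas=[
    [0,0,0.2,0],
    [0,0,0.2,0],
    [0,0,0.2,0],
    [0,0,0.1,0],
    [0,0,0,0],
    [0,0,0,0],
  ],
)

```text
clock: 18.45
eef_pos: [488.5, 365.9, 146.2]
tcp_rot: [-3.142, -0.0, -2.974]
contact_force: [0.2, -1.1, -3.3]
opening: 0.563
```

Call:
drive_tool(
  deltas=[
    [0,0,0.1,0],
    [0,0,0.1,0],
    [0,0,0,0],
    [0,0,0,0],
  ],
)

```text
clock: 18.78
eef_pos: [488.7, 366.0, 145.0]
tcp_rot: [3.141, 0.001, -2.974]
contact_force: [-1.5, -2.0, 6.0]
opening: 0.563
```

Contact (+6 N upward), so the small one is home. I release it, retreat and check.

Call:
drive_tool(
  deltas=[
    [0,0,0,0],
    [0,0,0,0],
    [0,0,0,0],
    [0,0,0,0],
    [0,0,0,0],
  ],
  jaw=0.3,
)

```text
clock: 19.2
eef_pos: [488.6, 365.9, 144.2]
tcp_rot: [3.142, 0.0, -2.974]
contact_force: [0.4, -0.1, 0.7]
opening: 0.7
```

Call:
drive_tool(
  deltas=[
    [0,0,-0.5,0],
    [0,0,-1,0],
    [0,0,-2,0],
    [0,0,-3,0],
    [0,-1,-2,0],
    [0,-4,0,0],
    [0,-4,0,0],
    [0,-4,0,0],
    [0,-4,0,0],
    [0,-4,0,0],
    [0,-4,0,0],
    [0,0,0,0],
  ],
)

```text
clock: 20.2
eef_pos: [531.0, 113.7, 230.5]
tcp_rot: [-3.139, 0.001, -2.978]
contact_force: [-0.5, 0.0, 0.1]
opening: 0.704
```

Run:
```python
from h import *
im,d=grab('scene');P=cloud('scene',d)
hsv=cv2.cvtColor(im,cv2.COLOR_RGB2HSV)
b=(hsv[...,0]>10)&(hsv[...,0]<32)&(hsv[...,1]>90)&(np.linalg.norm(P[...,:2]-[490,365],axis=-1)<60)
for z in(125,143):
    q=P[b&(abs(P[...,2]-z)<3)];print(z,len(q),np.median(q[:,2]),cv2.minEnclosingCircle(q[:,:2].astype(np.float32)))
u,v=map(int,proj('scene',[488,365,130])); a=im[v-35:v+35,u-35:u+35]
t,td=grab('top');np.savez('top1.npz',im=t,d=td);np.savez('scene1.npz',im=im,d=d)
g=t[165:255,395:485]
cv2.imwrite('pics/s1.png',np.hstack([cv2.resize(x,(400,400),interpolation=cv2.INTER_CUBIC) for x in(a,g)])[:,:,::-1])
# gun from top & scene: filter to line
for n,im,d in(('top',t,td),('scene',im,d)):
    P=cloud(n,d); im=im.astype(int)
    X=P[(P[...,0]>440)&(P[...,0]<585)&(P[...,1]>-400)&(P[...,1]<-334)&(abs(P[...,2]-82)<4)&(im.max(2)<70)]
    l=cv2.fitLine(X[:,:2].astype(np.float32),cv2.DIST_HUBER,0,.01,.01).ravel();rc=cv2.minAreaRect(X[:,:2].astype(np.float32))
    print(n,'grip',len(X),'yaw',np.arctan2(l[1],l[0]),rc,'y at x=520',l[3]+(520-l[2])*l[1]/l[0])
    L=P[(P[...,0]>470)&(P[...,0]<545)&(P[...,1]>-336)&(P[...,1]<-310)&(abs(P[...,2]-78)<5)&(im.min(2)>120)]
    l=cv2.fitLine(L[:,:2].astype(np.float32),cv2.DIST_HUBER,0,.01,.01).ravel()
    print(n,'lever',len(L),'yaw',np.arctan2(l[1],l[0]),'y at 520',l[3]+(520-l[2])*l[1]/l[0],'x range',L[:,0].min(),L[:,0].max(),np.median(L[:,2]),'y pct',np.percentile(L[:,1],[5,95]))
    O=P[(P[...,0]>440)&(P[...,0]<620)&(P[...,1]>-500)&(P[...,1]<-405)&(abs(P[...,2]-73)<8)]
    print('oiler',len(O),O.mean(0) if len(O) else '')
```

```text
125 93 124.63340786278677 ((493.9749755859375, 366.32391357421875), 32.2114372253418)
143 148 142.35113334052159 ((491.52581787109375, 366.4953308105469), 25.752422332763672)
top grip 337 yaw 0.18771616 ((533.866455078125, -356.74017333984375), (92.68340301513672, 28.342702865600586), 10.731891632080078) y at x=520 -358.9134
top lever 75 yaw -0.028022967 y at 520 -326.3185 x range 487.5660668237649 544.8847585884328 78.33955553294743 y pct [-329.55624145 -323.01640344]
oiler 54 [ 517.27211465 -479.88320974   73.91183822]
scene grip 57 yaw 0.18441053 ((536.0491333007812, -355.93634033203125), (87.77831268310547, 28.411409378051758), 9.448646545410156) y at x=520 -363.36145
scene lever 36 yaw 0.019484077 y at 520 -325.41006 x range 490.94436053345095 544.6453279904581 77.79343243267974 y pct [-330.12099079 -320.69527205]
oiler 29 [ 524.2526809  -479.48611101   73.57191461]
```

View pics/s1.png

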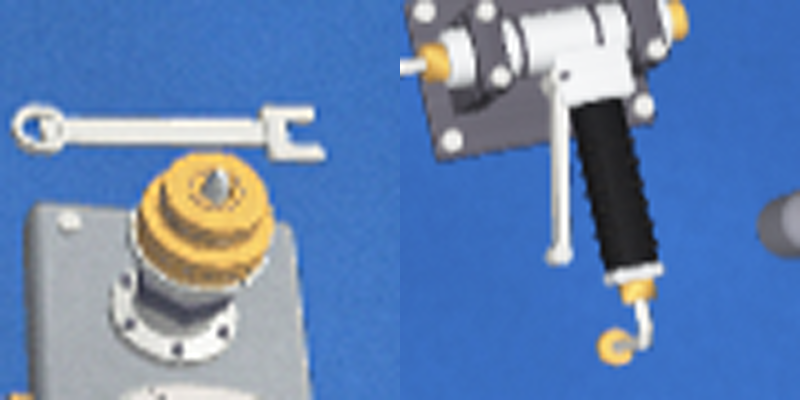

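Stack view: the small ring is on the large one with the post tip out at (217,185); heights are 142.4 and 124.6 mm. The gun's lever (560,75→258) is let go, grip yaw ≈0.187. Next I fix the gun origin along its axis.

Run:
```python
from h import *
y=0.187;ex=np.array([np.cos(y),np.sin(y)]);ey=np.array([-np.sin(y),np.cos(y)])
C=np.array([533.9,-356.7])+2*ey
def g(p):p=np.array(p)[:2]-C;return (p@ex).round(1),(p@ey).round(1)
print('pivot(62,16)',g(onz('top',431.7,181.9,82)),'free end(-36,36)',g(onz('top',430.5,224,79)),'cap end(-55,-2)',g(onz('top',447.5,227.5,80)),'foot(-92,?)',g(onz('top',443.4,243.1,5)))
T=np.load('top1.npz');P=cloud('top',T['d']);b=P[(P[...,0]>540)&(P[...,1]<-200)&(P[...,1]>-460)&(P[...,0]<700)&(P[...,2]>95)&(P[...,2]<110)]
q=(b[:,:2]-C)@np.c_[ex,ey];print('clamp x range (mid 85)',np.percentile(q,[3,50,97],axis=0).round(1),len(b))
for ox in(0,-2,-4):
  O=C-ox*ex; print(ox,'O',O,'tcp tgt y=3',O+3*ey,'y=1',O+1*ey)
O=C+2*ex+3*ey
go(O[0],O[1],170,0.187)
print(r.sense()['qpos'])
```

```text
pivot(62,16) (np.float64(63.7), np.float64(13.9)) free end(-36,36) (np.float64(-39.5), np.float64(38.7)) cap end(-55,-2) (np.float64(-55.5), np.float64(-1.1)) foot(-92,?) (np.float64(-91.2), np.float64(-4.9))
clamp x range (mid 85) [[ 63.7 -40.4]
 [ 83.3 -28.1]
 [108.2  62.7]] 132
0 O [ 533.52817593 -354.73486722] tcp tgt y=3 [ 532.97043982 -351.78716804] y=1 [ 533.34226389 -353.75230082]
-2 O [ 535.49330871 -354.36304314] tcp tgt y=3 [ 534.9355726  -351.41534397] y=1 [ 535.30739667 -353.38047675]
-4 O [ 537.45844149 -353.99121907] tcp tgt y=3 [ 536.90070538 -351.04351989] y=1 [ 537.27252946 -353.00865268]
t 20.3 delta cm [  7.25 -46.39   6.01] rows>= 11.350381310367021 turn -0.023 rot [ 3.141e+00  1.000e-03 -2.978e+00]
[ 2.15980331e-01  2.45425839e-01  1.82724325e+00  1.92322802e-04
  1.06773333e+00 -1.51883416e+00]
```

Call:
drive_tool(
  deltas=[
    [0.3,-2,0,-0.02],
    [0.6,-3.5,0,0],
    [0.6,-4,0,0],
    [0.6,-4,0,0],
    [0.6,-4,0,0],
    [0.6,-4,0,0],
    [0.6,-4,0,0],
    [0.6,-4,0,0],
    [0.6,-4,0,0],
    [0.6,-4,0,0],
    [0.6,-3.5,0,0],
    [0.6,-2.5,0,0],
  ],
  jaw=0,
)

```text
clock: 21.3
eef_pos: [544.0, -322.6, 229.8]
tcp_rot: [-3.141, 0.001, -2.954]
contact_force: [0.1, 0.3, 0.8]
opening: 1.001
```

Call:
drive_tool(
  deltas=[
    [0.5,-2,0,0],
    [0.2,-1,1,0],
    [0,0,1.5,0],
    [0,0,1.5,0],
    [0,0,1,0],
    [0,0,0,0],
    [0,0,0,0],
  ],
)

```text
clock: 21.88
eef_pos: [541.9, -350.4, 178.8]
tcp_rot: [3.141, -0.001, -2.953]
contact_force: [0.0, 0.3, 0.1]
opening: 1.002
```

Run:
```python
from h import *
go(533,-351.8,150,0.187)
im,d=grab('scene');P=cloud('scene',d)
```

```text
t 21.88 delta cm [0.9  0.02 2.88] rows>= 0.722759987730723 turn 0.001 rot [ 3.141e+00 -1.000e-03 -2.953e+00]
```

Call:
drive_tool(
  deltas=[
    [0.4,0,1,0],
    [0.4,0,2,0],
    [0,0,2,0],
    [0,0,1.5,0],
    [0,0,0.5,0],
    [0,0,0,0],
    [0,0,0,0],
  ],
)

```text
clock: 22.52
eef_pos: [534.1, -353.3, 109.8]
tcp_rot: [-3.141, 0.0, -2.954]
contact_force: [0.6, 0.0, 0.2]
opening: 0.999
```

Run:
```python
from h import *
go(533,-351.8,68,0.187)
im,d=grab('scene');np.savez('k.npz',im=im)
u,v=map(int,proj('scene',[533,-352,80]))
cv2.imwrite('pics/k1.png',cv2.resize(im[v-45:v+40,max(u-55,0):u+55],None,fx=6,fy=6,interpolation=cv2.INTER_CUBIC)[:,:,::-1])
```

```text
t 22.52 delta cm [0.08 0.17 4.18] rows>= 1.0041285672239546 turn 0.0 rot [-3.141  0.    -2.954]
```

View pics/k1.png

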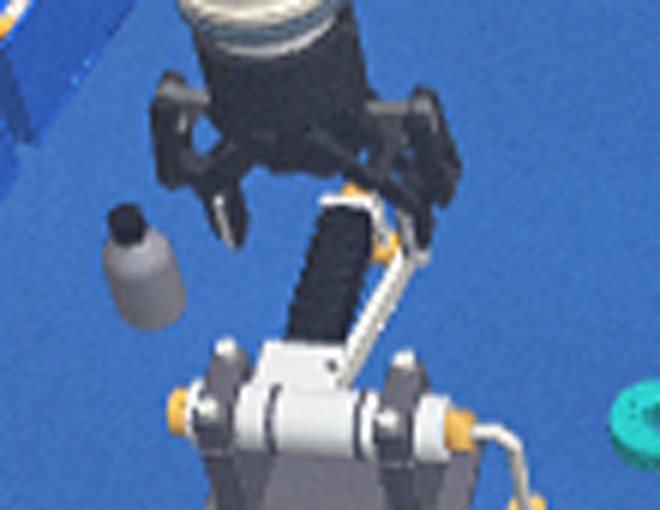

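The fingers are over the grip, the left one clear behind it (230,230), the right one outside the lever (415,230). I go down with a small +y shift.

Call:
drive_tool(
  deltas=[
    [0,0.2,0.5,0],
    [0,0,1,0],
    [0,0,1,0],
    [0,0,1,0],
    [0,0,0.5,0],
    [0,0,0.2,0],
    [0,0,0,0],
    [0,0,0,0],
  ],
  force=40,
)

```text
clock: 23.23
eef_pos: [533.4, -351.2, 67.2]
tcp_rot: [3.142, -0.0, -2.954]
contact_force: [-0.3, -0.9, -0.1]
opening: 1.001
```

Run:
```python
from h import *
go(533.3,-353.7,68,0.187)
```

```text
t 23.23 delta cm [ 0.06 -0.24 -0.08] rows>= 0.06265853440812379 turn 0.0 rot [ 3.142 -0.    -2.954]
```

Call:
drive_tool(
  deltas=[
    [0,-0.1,0,0],
    [0,-0.1,0,0],
    [0,0,0,0],
    [0,0,0,0],
  ],
  jaw=0.35,
  force=35,
)

```text
clock: 23.57
eef_pos: [533.7, -352.2, 67.7]
tcp_rot: [3.14, -0.0, -2.955]
contact_force: [-0.3, 6.3, 3.4]
opening: 0.65
```

Call:
drive_tool(
  deltas=[
    [0,0,0,0],
    [0,0,0,0],
    [0,0,0,0],
  ],
  jaw=0.5,
)

```text
clock: 23.82
eef_pos: [533.3, -351.7, 67.7]
tcp_rot: [3.139, -0.001, -2.955]
contact_force: [-2.4, 7.3, 4.7]
opening: 0.502
```

Call:
drive_tool(
  deltas=[
    [0,0,0,0],
    [0,0,0,0],
    [0,0,0,0],
    [0,0,0,0],
    [0,0,0,0],
    [0,0,0,0],
  ],
  jaw=1,
)

```text
clock: 24.32
eef_pos: [533.8, -354.5, 68.4]
tcp_rot: [-3.14, 0.0, -2.954]
contact_force: [-4.1, -4.9, 5.4]
opening: 0.405
```

```bash
cat >> h.py <<'E'
def stack():
    im,d=grab('scene');P=cloud('scene',d);hsv=cv2.cvtColor(im,cv2.COLOR_RGB2HSV)
    b=(hsv[...,0]>10)&(hsv[...,0]<32)&(hsv[...,1]>90)&(np.linalg.norm(P[...,:2]-[490,365],axis=-1)<60)
    for lo,hi,w in((137,155,'small'),(120,134,'large')):
        q=P[b&(P[...,2]>lo)&(P[...,2]<hi)];h=np.histogram(q[:,2],np.arange(lo,hi,1));k=q[abs(q[:,2]-h[1][h[0].argmax()]-.5)<1.5]
        print(w,len(k),'z',np.median(k[:,2]),cv2.minEnclosingCircle(k[:,:2].astype(np.float32)))
    return im
E
python3 -c "
from h import *
stack();s=r.sense();print(s['clock'],s['opening'],s['contact_force'],s['eef_pos'])"
```

```text
small 88 z 148.4508021415658 ((490.9034729003906, 365.80487060546875), 25.31290626525879)
large 52 z 130.64836853787097 ((493.98529052734375, 365.4242858886719), 32.18563461303711)
24.3667 0.40846306068863864 [-4.08855917 -4.28135762  5.41380107] [ 533.7523844  -354.48919925   68.38756477]
```

The stack rose 6.0 mm (142.4→148.4), so the trigger is at full squeeze. I hold, then let go.

Call:
drive_tool(
  deltas=[
    [0,0,0,0],
    [0,0,0,0],
    [0,0,0,0],
    [0,0,0,0],
    [0,0,0,0],
    [0,0,0,0],
    [0,0,0,0],
    [0,0,0,0],
    [0,0,0,0],
    [0,0,0,0],
  ],
)

```text
clock: 25.2
eef_pos: [533.8, -354.4, 68.4]
tcp_rot: [-3.139, 0.0, -2.954]
contact_force: [-4.3, -4.0, 4.4]
opening: 0.408
```

```bash
python3 -c "
from h import *
stack()"
```

```text
small 81 z 148.2528799925814 ((492.83795166015625, 365.9053955078125), 24.174030303955078)
large 55 z 129.40426169487253 ((493.4294738769531, 367.17962646484375), 31.934642791748047)
```

Call:
drive_tool(
  deltas=[
    [0,0,0,0],
    [0,0,0,0],
    [0,0,0,0],
    [0,0,0,0],
  ],
  jaw=0.45,
)

```text
clock: 25.58
eef_pos: [533.7, -351.6, 67.2]
tcp_rot: [3.139, -0.0, -2.955]
contact_force: [0.8, 7.6, 1.7]
opening: 0.549
```

Call:
drive_tool(
  deltas=[
    [0,0,0,0],
    [0,0,0,0],
    [0,0,0,0],
    [0,0,0,0],
    [0,0,0,0],
    [0,0,0,0],
    [0,0,0,0],
    [0,0,0,0],
    [0,0,0,0],
  ],
  jaw=0,
)

```text
clock: 26.33
eef_pos: [533.8, -353.2, 67.3]
tcp_rot: [-3.142, 0.0, -2.954]
contact_force: [0.9, 0.4, -0.6]
opening: 1.003
```

```bash
python3 -c "
from h import *
stack();s=r.sense();print(s['clock'],s['opening'],s['contact_force'],s['eef_pos'])
go(533.3,-353.2,68,0.187)"
```

```text
small 71 z 144.2187186358631 ((491.8161315917969, 366.1797790527344), 24.76319694519043)
large 55 z 123.8139112746097 ((493.9468688964844, 365.9060974121094), 32.52762985229492)
26.3833 1.004066214187791 [ 0.48837238 -0.39213124  0.28582232] [ 533.80946594 -353.1730254    67.33739752]
t 26.38 delta cm [ 0.05  0.01 -0.07] rows>= 0.020054116701003186 turn 0.0 rot [-3.141  0.    -2.954]
```

Call:
drive_tool(
  deltas=[
    [0,0,0,0],
    [0,0,0,0],
    [0,0,0,0],
    [0,0,0,0],
    [0,0,0,0],
    [0,0,0,0],
  ],
)

```text
clock: 26.88
eef_pos: [533.8, -353.1, 67.3]
tcp_rot: [-3.142, 0.0, -2.954]
contact_force: [0.4, 0.4, -0.0]
opening: 0.999
```

```bash
sed -i 's/k=q\[abs.*$/h=np.convolve(h[0],np.ones(5),"same").argmax()+lo+.5;k=q[abs(q[:,2]-h)<3]/' h.py; python3 -c "
from h import *
stack();stack()"
```

```text
small 148 z 142.63759433277266 ((489.9607238769531, 365.5943603515625), 27.156902313232422)
large 88 z 123.47065585943194 ((493.2748107910156, 365.3850402832031), 32.05347442626953)
small 139 z 143.24253121777667 ((491.5909423828125, 366.8239440917969), 25.219575881958008)
large 98 z 124.46078060339308 ((494.92315673828125, 365.3328552246094), 32.184940338134766)
```

The stack is down and settled. Second squeeze.

Call:
drive_tool(
  deltas=[
    [0,0,0,0],
    [0,0,0,0],
    [0,0,0,0],
    [0,0,0,0],
  ],
  jaw=0.35,
)

```text
clock: 27.32
eef_pos: [533.4, -351.9, 67.3]
tcp_rot: [3.139, -0.001, -2.955]
contact_force: [-0.3, 6.2, 4.2]
opening: 0.648
```

Call:
drive_tool(
  deltas=[
    [0,0,0,0],
    [0,0,0,0],
    [0,0,0,0],
  ],
  jaw=0.5,
)

```text
clock: 27.57
eef_pos: [533.0, -351.4, 67.2]
tcp_rot: [3.138, -0.001, -2.955]
contact_force: [-0.8, 7.1, 5.2]
opening: 0.501
```

Call:
drive_tool(
  deltas=[
    [0,0,0,0],
    [0,0,0,0],
    [0,0,0,0],
    [0,0,0,0],
    [0,0,0,0],
    [0,0,0,0],
    [0,0,0,0],
    [0,0,0,0],
    [0,0,0,0],
  ],
  jaw=1,
)

```text
clock: 28.32
eef_pos: [533.6, -354.5, 68.0]
tcp_rot: [-3.14, -0.0, -2.954]
contact_force: [-4.3, -5.4, 6.1]
opening: 0.409
```

```bash
python3 -c "
from h import *
stack();s=r.sense();print(s['clock'],s['opening'])"
```

```text
small 140 z 148.64554166879066 ((491.0266418457031, 365.79083251953125), 26.0377140045166)
large 89 z 130.1214543892891 ((492.89825439453125, 365.4999084472656), 32.49177169799805)
28.3667 0.4068669078397018
```

Call:
drive_tool(
  deltas=[
    [0,0,0,0],
    [0,0,0,0],
    [0,0,0,0],
    [0,0,0,0],
    [0,0,0,0],
    [0,0,0,0],
    [0,0,0,0],
  ],
)

```text
clock: 28.95
eef_pos: [533.6, -354.5, 68.0]
tcp_rot: [-3.14, -0.0, -2.954]
contact_force: [-3.7, -5.5, 4.9]
opening: 0.406
```

Call:
drive_tool(
  deltas=[
    [0,0,0,0],
    [0,0,0,0],
    [0,0,0,0],
    [0,0,0,0],
  ],
  jaw=0.45,
)

```text
clock: 29.28
eef_pos: [533.5, -351.4, 66.8]
tcp_rot: [3.139, -0.001, -2.955]
contact_force: [1.6, 7.2, 1.5]
opening: 0.549
```

Call:
drive_tool(
  deltas=[
    [0,0,0,0],
    [0,0,0,0],
    [0,0,0,0],
    [0,0,0,0],
    [0,0,0,0],
    [0,0,0,0],
    [0,0,0,0],
    [0,0,0,0],
  ],
  jaw=0,
)

```text
clock: 29.95
eef_pos: [533.8, -353.3, 67.3]
tcp_rot: [-3.141, 0.0, -2.954]
contact_force: [0.0, -0.8, -0.0]
opening: 0.998
```

Call:
drive_tool(
  deltas=[
    [0,0.1,-0.5,0],
    [0,0,-1,0],
    [0,0,-2,0],
    [0,0,-3,0],
    [0,0,-3,0],
    [0,0,-3,0],
    [0,0,-2,0],
    [0,0,0,0],
    [0,0,0,0],
    [0,0,0,0],
    [0,0,0,0],
    [0,0,0,0],
  ],
)

```text
clock: 30.95
eef_pos: [533.0, -351.7, 211.0]
tcp_rot: [3.14, -0.002, -2.954]
contact_force: [0.7, 0.2, -0.6]
opening: 0.999
```

Run:
```python
from h import *
im=stack();stack();s=r.sense();print(s['clock'],s['opening'],s['eef_pos'])
cv2.imwrite('pics/end.png',cv2.resize(im[130:310,160:500],None,fx=2.3,fy=2.3,interpolation=cv2.INTER_CUBIC)[:,:,::-1])
```

```text
small 136 z 142.8018652322619 ((490.607421875, 366.5950622558594), 25.69802474975586)
large 92 z 124.71609571339071 ((492.4995422363281, 365.6013488769531), 31.848318099975586)
small 138 z 143.0054749137729 ((492.2006530761719, 366.7688293457031), 25.587987899780273)
large 95 z 123.78540945243839 ((492.6600341796875, 365.9930419921875), 31.789175033569336)
31.05 0.9957092800587135 [ 533.14776648 -351.86115214  211.21122285]
```

View pics/end.png

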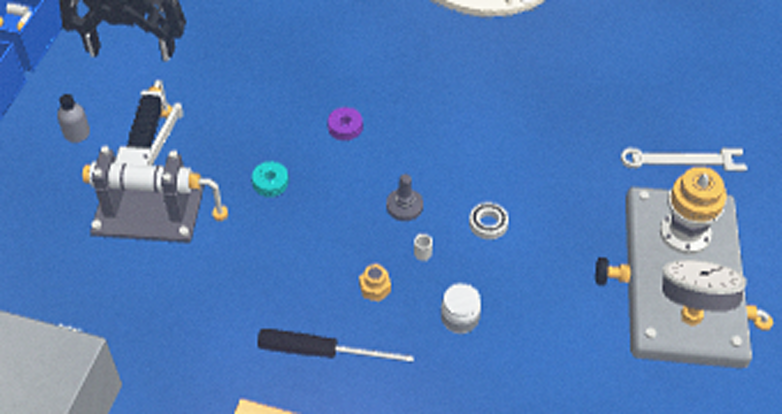

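The final view shows the stack down on the tester (698,195), the lever let go (165,125) and every bystander upright and in place. The gripper is clear of everything.

```bash
python3 -c "
from rig import job
print(job.sign_off())"
```

```text
the job is handed in; nothing more can be done
None
```

I loaded both weights, squeezed and released the trigger twice, and handed the job in at about 31 s of the 72 s allowed. The hand-in gives no verdict.

- **Weights:** I lowered the large brass ring and then the small one down the post, stopping each when the force reading showed contact. At the end the top faces read about 124–125 mm and 143 mm, against 125 and 143 mm expected. Both centres are within about 2 mm of the plate centre in the same camera view.
- **Trigger:** I held each squeeze for more than 1 s. The stack rose about 6 mm both times (small ring's top at about 148.5 mm) and came back down after each release. The gripper finished open and well clear.
- **Bystanders:** The final picture shows all of them upright and where they were; I did not measure their positions.

**Checks that disagreed:**
- The scene camera reads about 4 mm further in x than the top camera, so I compared positions within one camera only.
- One height reading after the first release gave 144.2 mm. That was depth noise: the readings repeated half a second later gave 142.6 and 143.2 mm.

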